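Slide the ring carrier under the hold-down leaf spring

TASK

Load the ring checking fixture: with the fingertips press the low rear end of the ring carrier down hard on its sprung bed and, keeping it pressed, slide it forward under the gate and the two-pronged leaf spring until it is fully home against the end stop. Then press the button on the grey box fully down to start the check and let it come back up. Do not lift the carrier or shake the ring out of its pocket, do not press the button before the carrier is home, and leave the other things where they are.

Things in the scene. Friction and masses are not known exactly. Their poses are not given: they have to be found in the camera images.
- fixture: Fixture fixed to the desk: dark plate 192 x 110 mm with a grey channel along its x. Origin: underside of the plate's middle. +x = sliding direction: open loading bay, bridge, end stop. In its frame: channel 62 mm wide, floor z 20 mm, side walls 10 mm thick, tops z 38 mm; bridge x 23 to 49 mm, top z 47 mm; black head on it to z 58 mm; rear lip x -91 mm, top z 30.5 mm.
- gate (a point): Middle of the bridge's lower front edge, 16 mm above the channel floor; axes as the fixture's. The carrier's block (14 mm high) passes only when pressed onto the floor; on the raised bed it stands 5.5 mm too high and butts. Behind the gate two spring prongs (one leaf spring) press on the block's top with about 3 N each.
- end_stop (a point): Centre of the end stop's face; the carrier is home when its front face meets it. Axes as the fixture's.
- lift_bed (a joint): Sprung bed plate of the loading bay (fixture x -83 to -21 mm), metres pressed: 0 = up (top 7.5 mm above the channel floor), 0.008 = bottomed (0.5 mm below it). Spring about 10 N up, 15 N bottomed; the carrier's weight gives 2 N, so the fingers must add 13 N or more (17 to 20 N is good). It springs up behind the carrier when that is home.
- carrier: Loose metal carrier on the bed, 100 mm long (its x, sliding direction), 60 mm wide, 0.2 kg, low friction, 1 mm play each side. Origin: centre of underside. x -50 to -20 mm is a heavy steel press pad 9 mm thick with cross lines; the rest a block 14 mm high: a 5 mm step at x -20 mm faces the rear, to push against. Slides 65 to 70 mm to home (origin at fixture x 33 mm, step 10 mm short of the bridge).
- press_pad (a point): Centre of the top of the carrier's low rear press pad (15 mm from the rear edge, 15 mm behind the step); axes as the carrier's.
- pocket (a point): Centre of the floor of the carrier's ring pocket (34 mm diameter, 10 mm deep).
- ring: Bearing cage ring, 31 mm diameter, 9 mm high, lying loose in the carrier's pocket. Origin at the centre of its underside.
- start_button (a joint): Push button, metres pressed: 0 = up, 0.006 = fully down; about 5 N when fully down; springs back.
- start_button_top (a point): Centre of the top of the black push button (28 mm diameter, 52 mm above the desk) on a grey box 75 x 65 x 30 mm; presses straight down.
- ring_gauge: Bystander: knurled steel setting ring, 54 mm diameter, 18 mm high, loose. Origin at its underside.
- gauge_block: Bystander: steel gauge block 9 x 35 x 20 mm, loose. Origin at its underside.
- marker: Bystander: red and white marker pen 112 mm long, loose, lying along its y. Origin at its underside.
Mind the look-alikes: they are no part of the job. What is shaped like the carrier but green or turquoise is not meant.

How it is judged:
On the way, in this order (a step that is already met when the one before it is completed fails the run):
1. the fingers press the carrier and its bed at least 4.5 mm down (value of joint lift_bed above 0.0045 m and contact force between the fingers and carrier above 5 N), for 0.1 s.
2. the carrier is home: within 3 mm of the end stop, on the channel floor, the bed up again behind it (x of carrier in the frame of fixture above 0.03 m and z of carrier in the frame of fixture below 0.023 m and value of joint lift_bed below 0.0015 m), for 0.2 s.
3. the button is pressed fully down (value of joint start_button above 0.0045 m), for 0.1 s.
At the end, for the whole second after the job is handed in: The carrier lies at rest on the channel floor under the leaf spring, its front within 3 mm of the end stop, the bed up behind it (within 1.5 mm), the ring in its pocket (within 6 mm of its middle), and the button pressed at least 4.5 mm afterwards is up again (within 1.5 mm) (all of step 2 and distance between ring and pocket below 0.006 m and linear speed of carrier below 0.01 m/s and value of joint start_button below 0.0015 m); the robot touches nothing.
It fails at once if the carrier is lifted more than 7 mm above the raised bed or tipped more than 0.2 rad (z of carrier in the frame of fixture above 0.0345 m or angle between carrier's own z axis and vertical above 0.2 rad).
It fails at once if the ring leaves its pocket (distance between ring and pocket above 0.01 m).
It fails at once if the button is pressed (2 mm or more) before the carrier is home (value of joint start_button above 0.002 m and x of carrier in the frame of fixture below 0.03 m).
It fails at once if a bystander is moved more than 15 mm (distance of any of ring_gauge, gauge_block, marker from where it was at the start of the episode above 0.015 m).
It also fails if it takes over 48 s, if anything falls off the work surface, if the arm or the gripper's body presses on something with over 40 N, if the wrist force passes 120 N, or if a joint passes its speed limit or range.

ROBOT

A 6-joint arm with a two-finger parallel gripper is mounted at the origin on a cart in front of the work surface, level with it; the furniture and walls round the work are solid. World frame = base frame: x ahead of the robot, y to its left, z up, the work surface at z = 0. Lengths are in m, angles in rad, forces in N, time in s.
With the tool pointing down it reaches from about 0.35 to 0.875 m from the base axis. Payload 4.2 kg.
Tool frame: the origin (TCP) lies at the very end of the fingers, on their centre line; the grasp point (between the pads) lies 19 mm behind it (bot.grip_point_offset is the distance from the TCP to the grasp point, in m); z points along the fingers, y is the direction in which the jaws open and shut (so a half turn about z gives the same grasp; the last joint's range is limited). The gripper opens to 87 mm and grips with 3 to 60 N. Pads are 19 mm wide; open, the fingers measure 117 mm over their backs; the gripper's body (75 mm by 190 mm) begins 51 mm behind the grasp point.
Start: joints at [-1.029, 0.385, 0.008, 0, -1.194, -0.259], TCP at [0.174, -0.6, 0.223] pointing down, gripper open.
Joint ranges: [-3.14, 3.14], [-1.21, 2.06], [-1.07, 1.41], [-3.16, 2.05], [-2.99, -0.16], [-3.1, 3.1]. Speed limits (rad/s): [2.79, 2.79, 3.14, 3.14, 3.14, 3.14].

INTERFACE

Orientations are given as a rotation vector (axis times angle).
In Python, from bench import bot, sensors, viewer, order gives the robot as it stands. Calls block until the motion is done:
- bot.movep(position, orientation): joint-space move of the TCP to a pose.
- bot.movel(position, max_speed=0.15, rot=None): straight line of the TCP; rot=None keeps the orientation; max_speed is the mean speed in m/s.
- bot.set_joints(angles): joint-space move.
- bot.grip(opening, force=None): opening from 0.0 (shut) to 1.0 (fully open); force is the grip in N (None keeps the last); returns when the fingers have stopped.
- bot.hold(seconds).
- bot.ik(position, orientation): joint angles nearest the present ones, or None.
- sensors.get_state(): the state.
- viewer.get_image(name): name is "scene" or "top"; returns a dict with "frame" (384x512x3 uint8, red, green, blue), "z_map" (384x512 float32, m along the optical axis (not along the pixel's ray), 0 where there is no reading), "fov_y" (degrees; the focal length in pixels is half the picture's height over the tangent of half this angle, whatever the lens; pixels are square), "cx", "cy" (the principal point, pixels), "rvec" (rotation vector, rad) and "tvec" (3), from world to camera coordinates, as OpenCV has them. Camera axes: x right, y down, z forward; pixel columns grow to the right and rows downward; lengths in m; the calibration is good to about 2 mm. A picture is of the moment at which its call begins.
A pose or a line that the arm cannot do raises bot.MotionError and nothing moves.
- order.sign_off(): hands the job in, once; it reports no verdict.
The state is a dict: "time": time; "joints": joint angles; "joint_velocities": joint speeds; "tau": joint torques, N m; "position": TCP position; "ee_rot": TCP orientation; "contact_force": force on the tool from outside, world axes, zero at the start; "ft_torque": the same for the moment, N m; "grip_width": opening from 0.0 (shut) to 1.0 (fully open).
Only numpy, scipy, OpenCV 4.12 (cv2) and the standard library are available. Lean on these libraries where they do the work, as an engineer would, in place of code of your own. Each camera call takes 0.05 s, during which the arm holds its last target. There are 200 camera calls.

## Working session

There is one attempt and no reset: what is moved stays moved. The work goes in short steps, each a Python script; the robot and the scene stay as the last script left them, time stands still between calls to the robot, and variables do not carry over. Pictures are saved under pics/ and viewed, about 8 in all and at most 12, crops included, and the job is handed in when it is done.

```bash
ls; mkdir -p pics; cat > h.py <<'E'
import numpy as np, cv2
from bench import bot, sensors, viewer, order
def cam(n):
    d=viewer.get_image(n); h=d['frame'].shape[0]
    d['f']=h/2/np.tan(np.radians(d['fov_y'])/2); d['R']=cv2.Rodrigues(np.array(d['rvec'],float))[0]; d['t']=np.array(d['tvec'],float).ravel(); return d
def ray(d,u,v,z):
    c=-d['R'].T@d['t']; r=d['R'].T@np.array([(u-d['cx'])/d['f'],(v-d['cy'])/d['f'],1]); return c+r*(z-c[2])/r[2]
def world(d):
    v,u=np.mgrid[:d['frame'].shape[0],:d['frame'].shape[1]]; z=d['z_map']
    p=np.stack([(u-d['cx'])/d['f']*z,(v-d['cy'])/d['f']*z,z],-1); return (p-d['t'])@d['R']
E
python3 - <<'E'
from h import *
import pickle
for n in('scene','top'):
    d=cam(n); pickle.dump(d,open(n+'.pkl','wb')); cv2.imwrite(f'pics/{n}.png',cv2.resize(d['frame'][:,:,::-1],(800,600)))
    print(n,d['fov_y'],d['cx'],d['cy'],-d['R'].T@d['t'],d['R'][2])
print(sensors.get_state())
E
```

```text
pics
scene 42.23708682993679 254.24559628036812 190.122537377641 [-0.12568494  0.62466187  0.61845096] [ 0.68311497 -0.48644443 -0.54472539]
top 43.32513867784786 266.3371360292403 193.02730227792065 [0.39195658 0.12686415 1.19998058] [ 0.15317776 -0.00461773 -0.98818786]
{'time': 0.1, 'joints': array([-1.02938886e+00,  3.85481646e-01,  6.79174418e-03, -4.35960569e-04,
       -1.19400824e+00, -2.58620514e-01]), 'joint_velocities': array([ 0.00072687, -0.00020514,  0.00259426,  0.00283632,  0.00121104,
       -0.00216929]), 'tau': array([-6.97146625e-04, -3.91688418e+01,  1.87935430e+01,  4.23190445e+00,
        1.34996846e-02, -6.17565502e-05]), 'position': array([ 0.17427912, -0.59965963,  0.2215791 ]), 'ee_rot': array([ 4.42420109e-01, -3.10991183e+00, -2.99905363e-03]), 'contact_force': array([-0.9863879 , -1.01210332, -0.33996904]), 'ft_torque': array([-0.00368632,  0.00294675, -0.00741415]), 'grip_width': 1.002153193006463}
```

View pics/scene.png

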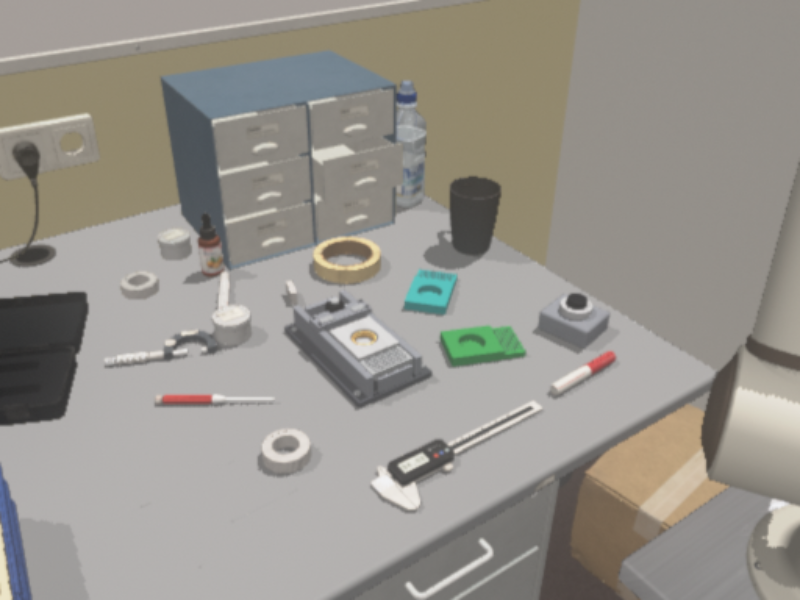

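View pics/top.png

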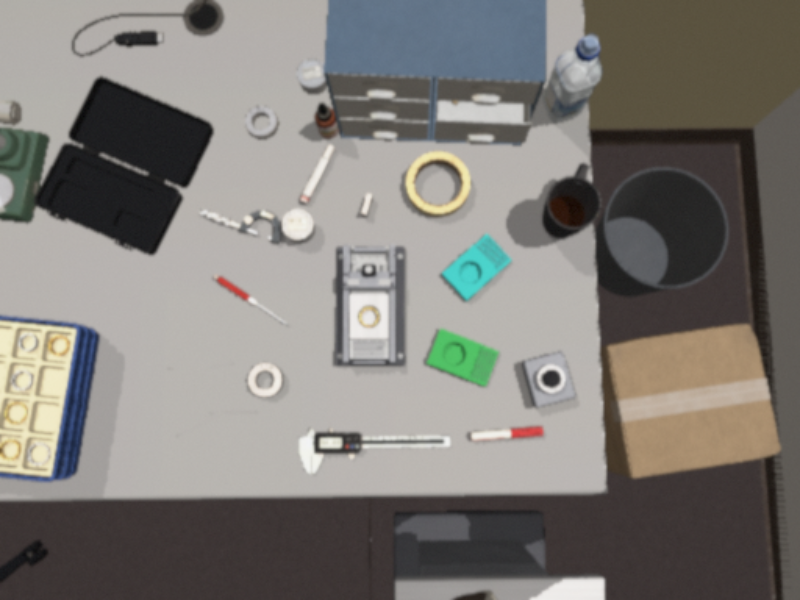

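Candidates (800x600 views). Carrier:
- grey one inside the fixture: top (370,325), scene (370,345)
- green look-alike: top (462,357)
- turquoise look-alike: top (477,267)

I choose the grey one in the fixture. Its press pad is at top (370,348), at the image-bottom end away from the bridge (370,265). The button is on the grey box at top (551,379). The red/white marker is at (505,434), and the screwdriver and white pen are not relevant. Next is one close crop to check the choice.

```bash
python3 - <<'E'
from h import *
import pickle
d=pickle.load(open('top.pkl','rb'))
c=d['frame'][148:244,200:274,::-1]; cv2.imwrite('pics/crop.png',cv2.resize(c,None,fx=6,fy=6,interpolation=cv2.INTER_CUBIC))
W=world(d)
cv2.imwrite('pics/x.png',c)
for v in range(155,238,3):
    print(v,[f'{W[v,u,2]*1000:.0f}' for u in range(210,264,3)], W[v,237,:2].round(3))
b=W[215:270,325:375]; m=(b[...,2]>.02)&(b[...,2]<.07); 
q=b[m&(b[...,2]<.037)]; print('box',cv2.minAreaRect(q[:,:2].astype(np.float32)*1000))
q=b[b[...,2]>.042]; print('btn',len(q),q.mean(0),q.max(0))
E
```

```text
155 ['-5', '3', '-2', '-0', '1', '-0', '-1', '-2', '-1', '0', '-1', '-0', '-2', '3', '-6', '7', '4', '-6'] [0.677 0.195]
158 ['-3', '-1', '1', '0', '37', '6', '7', '6', '4', '6', '6', '24', '18', '39', '41', '9', '7', '1'] [0.668 0.194]
161 ['1', '2', '7', '8', '36', '15', '32', '31', '32', '32', '32', '36', '30', '36', '42', '6', '9', '-5'] [0.654 0.193]
164 ['4', '-1', '7', '15', '38', '15', '16', '20', '21', '15', '16', '17', '23', '41', '37', '11', '10', '-4'] [0.65  0.194]
167 ['-4', '-1', '11', '6', '38', '24', '16', '21', '22', '21', '19', '24', '17', '35', '32', '8', '13', '1'] [0.641 0.194]
170 ['-3', '0', '7', '12', '39', '17', '19', '23', '52', '53', '52', '17', '31', '37', '34', '6', '12', '-1'] [0.627 0.192]
173 ['2', '-2', '10', '13', '38', '15', '14', '19', '57', '55', '50', '21', '37', '39', '40', '7', '11', '-2'] [0.619 0.192]
176 ['-2', '1', '9', '8', '47', '45', '46', '43', '50', '55', '50', '44', '47', '41', '45', '6', '10', '-4'] [0.612 0.192]
179 ['0', '-3', '9', '10', '45', '46', '46', '43', '43', '45', '44', '49', '45', '45', '47', '10', '10', '-3'] [0.606 0.1
[... 1822 characters left out ...]
'37', '9', '7', '1'] [0.498 0.193]
227 ['0', '2', '16', '40', '41', '35', '33', '36', '36', '34', '34', '35', '33', '38', '36', '11', '10', '-2'] [0.49  0.193]
230 ['-1', '1', '10', '36', '40', '6', '10', '8', '6', '9', '7', '7', '7', '40', '34', '9', '8', '1'] [0.485 0.195]
233 ['2', '2', '9', '12', '10', '6', '16', '18', '18', '15', '10', '11', '17', '9', '7', '8', '10', '1'] [0.477 0.194]
236 ['-1', '-3', '-1', '-1', '-4', '-1', '-2', '1', '1', '1', '-3', '-2', '-0', '2', '2', '2', '-1', '-0'] [0.471 0.195]
box ((449.7008972167969, -82.594482421875), (74.79072570800781, 65.86652374267578), 14.302693367004395)
btn 164 [ 0.44643956 -0.07260532  0.10443488] [0.46978031 0.12686415 1.19998058]
```

View pics/crop.png

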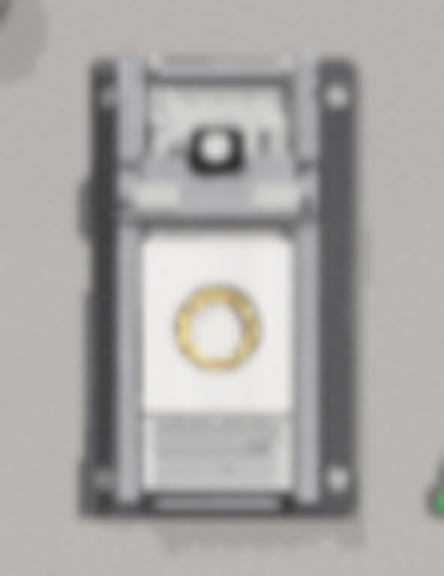

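```bash
python3 - <<'E'
from h import *
import pickle
d=pickle.load(open('top.pkl','rb')); W=world(d); f=d['frame'].astype(int)
s=np.zeros(W.shape[:2],bool); s[145:245,205:270]=1
def rect(m):
    m=cv2.morphologyEx(m.astype(np.uint8),cv2.MORPH_OPEN,np.ones((3,3)));n,l,st,c=cv2.connectedComponentsWithStats(m);i=1+st[1:,4].argmax();return l==i
m=rect(s&(W[...,2]>.0045)); print('plate',cv2.minAreaRect(W[m][:,:2].astype(np.float32)*1000))
# channel walls side edges -> yaw from inner/outer
w=s&(W[...,2]>.03)&(W[...,2]<.06);w=rect(w);print('walls',cv2.minAreaRect(W[w][:,:2].astype(np.float32)*1000))
br=f.min(-1)
print('col236 brightness',[(v,int(br[v,230:244].mean())) for v in range(180,236)])
for v in(195,200,212,222): print(v,[(u,int(br[v,u])) for u in range(216,258)])
# button: dark disc
dk=np.zeros_like(s);dk[215:270,325:375]=1
dk&=(f.max(-1)<70);k=rect(dk);v,u=np.nonzero(k);print('btn',u.mean(),v.mean(),len(u),ray(d,u.mean(),v.mean(),.052))
e=pickle.load(open('scene.pkl','rb'));g=np.zeros_like(s);g[180:215,340:395]=1
k=rect(g&(e['frame'].max(-1)<70));v,u=np.nonzero(k);print('btn scene',u.mean(),v.mean(),len(u),ray(e,u.mean(),v.mean(),.052))
for v in (216.3,217,226.8,228): print(v,ray(d,236.3,v,.0415 if v<220 else .0365))
y=s&(f[...,0]-f[...,2]>40)&(W[...,2]>.02);v,u=np.nonzero(y);print('ring',ray(d,u.mean(),v.mean(),.0395),len(u))
for yaw in(0,):
  for r in([np.pi,0,0],[0,np.pi,0],[0,-np.pi,0]): print(r,bot.ik([.50,.193,.1],r),bot.ik([.447,-.08,.15],r))
E
```

```text
plate ((528.97119140625, 192.88722229003906), (280.5679626464844, 117.51497650146484), 3.0017600059509277)
walls ((572.197998046875, 195.9952392578125), (80.16059875488281, 183.54873657226562), 89.34513854980469)
col236 brightness [(180, 179), (181, 180), (182, 176), (183, 157), (184, 126), (185, 114), (186, 148), (187, 185), (188, 215), (189, 228), (190, 231), (191, 231), (192, 231), (193, 231), (194, 227), (195, 210), (196, 180), (197, 160), (198, 160), (199, 174), (200, 185), (201, 190), (202, 194), (203, 196), (204, 195), (205, 192), (206, 189), (207, 183), (208, 179), (209, 201), (210, 224), (211, 230), (212, 231), (213, 231), (214, 231), (215, 226), (216, 205), (217, 180), (218, 175), (219, 175), (220, 179), (221, 180), (222, 177), (223, 176), (224, 184), (225, 187), (226, 186), (227, 190), (228, 189), (229, 165), (230, 124), (231, 134), (232, 128), (233, 97), (234, 121), (235, 150)]
195 [(216, 74), (217, 66), (218, 75), (219, 115), (220, 162), (221, 169), (222, 167), (223, 186), (224, 225), (225, 234), (226, 234), (227, 234), (228, 234), (229, 234), (230, 233), (231, 230), (23
[... 1354 characters left out ...]
20), (220, 162), (221, 173), (222, 162), (223, 163), (224, 200), (225, 200), (226, 185), (227, 179), (228, 180), (229, 180), (230, 181), (231, 180), (232, 180), (233, 180), (234, 181), (235, 180), (236, 181), (237, 180), (238, 181), (239, 180), (240, 178), (241, 172), (242, 167), (243, 165), (244, 171), (245, 187), (246, 198), (247, 199), (248, 181), (249, 157), (250, 167), (251, 174), (252, 158), (253, 113), (254, 91), (255, 91), (256, 91), (257, 94)]
btn 352.1029411764706 241.94117647058823 68 [ 0.45038222 -0.08010932  0.052     ]Traceback (most recent call last):
  File "<stdin>", line 17, in <module>
  File "<stdin>", line 6, in rect
ValueError: attempt to get argmax of an empty sequence
```

```bash
python3 - <<'E'
from h import *
import pickle
d=pickle.load(open('top.pkl','rb')); W=world(d); f=d['frame'].astype(int)
for v in(195,212): print(v,[ray(d,u,v,.0415)[:2].round(4) for u in (223.35+.012*(v-195),248)])
for v in (216.2,): print('step',ray(d,235.9,v,.0415))
print('rear',ray(d,235.9,229.3,.0365),'front',ray(d,235.9,187,.0415))
y=(f[...,0]-f[...,2]>40)&(W[...,2]>.02);y[:190]=0;y[:,:220]=0;y[215:]=0;y[:,255:]=0;v,u=np.nonzero(y);print('ring',ray(d,u.mean(),v.mean(),.0395),len(u))
e=pickle.load(open('scene.pkl','rb'))
g=np.zeros(y.shape,np.uint8);g[180:210,345:390]=1;g&=(e['frame'].max(-1)<90);v,u=np.nonzero(g);print('btn scene',u.mean(),v.mean(),len(u),ray(e,u.mean(),v.mean(),.052))
for r in([np.pi,0,0],[0,np.pi,0],[0,-np.pi,0]): print(r,bot.ik([.50,.193,.1],r),bot.ik([.447,-.08,.15],r))
E
```

```text
195 [array([0.5679, 0.2257]), array([0.5672, 0.1659])]
212 [array([0.5265, 0.2251]), array([0.5258, 0.1662])]
step [0.5159441  0.19538351 0.0415    ]
rear [0.48480182 0.19575471 0.0365    ] front [0.58720546 0.19521374 0.0415    ]
ring [0.55073967 0.19531564 0.0395    ] 70
btn scene 368.67045454545456 192.3409090909091 88 [ 0.44392239 -0.07422081  0.052     ]
[3.141592653589793, 0, 0] [ 6.71142510e-01  3.59506112e-01 -3.75719771e-01  4.44089210e-16
 -8.35570444e-01  8.99653817e-01] [ 1.82507394e-01  1.66912810e-01 -5.00836847e-01  4.44089210e-16
 -9.03046670e-01  1.38828893e+00]
[0, 3.141592653589793, 0] [ 0.67114251  0.35950611 -0.37571977  0.         -0.83557044 -2.24193884] [ 0.18250739  0.16691281 -0.50083685  0.         -0.90304667 -1.75330372]
[0, -3.141592653589793, 0] [ 6.71142510e-01  3.59506112e-01 -3.75719771e-01 -4.44089210e-16
 -8.35570444e-01 -2.24193884e+00] [ 0.18250739  0.16691281 -0.50083685  0.         -0.90304667 -1.75330372]
```

Yaw is about 0. The channel axis is at y≈0.1955, the step at x≈0.516 and the pad at x≈0.485–0.516. The button is at about (0.449,-0.080). Next I move over the pad with the fingers shut.

```bash
python3 - <<'E'
from h import *
D=[np.pi,0,0]
bot.grip(0.0,20)
bot.movep([.45,0.02,.20],D)
bot.movep([.502,.1955,.10],D)
bot.movel([.502,.1955,.055],.1)
bot.hold(.3)
s=sensors.get_state(); print(s['time'],s['position'],s['ee_rot'],s['contact_force'],s['grip_width'])
a=cam('scene')['frame'][170:270,170:290,::-1];b=cam('top')['frame'][148:248,180:300,::-1]
cv2.imwrite('pics/h1.png',cv2.resize(np.hstack([a,b]),None,fx=3.3,fy=3.3,interpolation=cv2.INTER_CUBIC))
E
```

```text
5.7833 [0.50226794 0.19570026 0.05553858] [-3.14093667e+00 -1.37235397e-04 -1.42394005e-03] [-0.25579281  0.87296273  1.27776504] 0.0027482318785274264
```

View pics/h1.png

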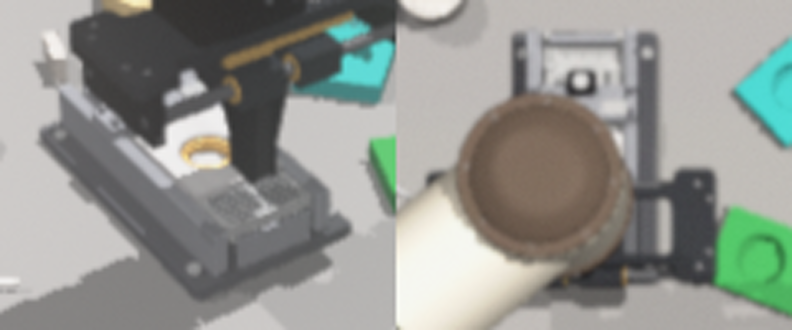

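The scene crop (left) shows the shut fingertips at about (255,180), above the lined press pad and just behind the step. The ring sits in its pocket at (205,152). Now I press, watching the force.

```bash
python3 - <<'E'
from h import *
F0=np.mean([sensors.get_state()['contact_force']for _ in range(1)],0)
bot.movel([.502,.1955,.040],.05); z=.040; 
for i in range(40):
    z-=.001; bot.movel([.502,.1955,z],.03); bot.hold(.05); s=sensors.get_state(); f=s['contact_force']
    print(round(z,4),s['position'].round(4),f.round(1))
    if f[2]-F0[2]>17.5 or z<.015: break
print(s['time'])
E
```

```text
0.039 [0.5021 0.1956 0.0391] [-0.5  0.5  0.3]
0.038 [0.502  0.1955 0.038 ] [-0.2 -0.6  0.4]
0.037 [0.502  0.1955 0.037 ] [-0.9  0.2  0.2]
0.036 [0.5026 0.1958 0.0369] [-1.3 -0.2  5.7]
0.035 [0.5028 0.1959 0.0363] [-1.1 -1.6  6.5]
0.034 [0.503  0.196  0.0355] [-0.2 -1.2  7.6]
0.033 [0.5032 0.1961 0.0346] [-1.3 -2.   9.1]
0.032 [0.5033 0.1961 0.0337] [-1.  -0.5  7. ]
0.031 [0.5034 0.1962 0.0328] [-0.  -1.   9.5]
0.03 [0.5035 0.1963 0.032 ] [-1.1 -1.7  9.6]
0.029 [0.5036 0.1963 0.0311] [-1.7 -1.4 10.8]
0.028 [0.5037 0.1964 0.0302] [-1.  -1.1 10.9]
0.027 [0.5037 0.1964 0.0293] [-0.9 -0.8 12. ]
0.026 [0.5041 0.1965 0.0291] [-2.  -1.  15.3]
0.025 [0.5044 0.1966 0.0288] [-2.4 -1.6 18.9]
10.8333
```

```bash
python3 - <<'E'
from h import *
x,z=.502,.025
for i in range(60):
    x+=.002; bot.movel([x,.1955,z],.03); s=sensors.get_state(); f=s['contact_force']; p=s['position']
    z=float(np.clip(z-np.clip((18.5-f[2])*.00008,-.0004,.0004),.0235,.0275))
    if i%2==0 or f[0]<-8: print(round(x,3),round(z,4),p.round(4),f.round(1))
    if f[0]<-14 or (p[0]<.568 and f[0]<-10) or x>.60: break
print(s['time'])
E
```

```text
0.504 0.0251 [0.5065 0.1965 0.0288] [-2.5 -2.1 19.5]
0.508 0.0252 [0.5106 0.1965 0.029 ] [-2.5 -1.  19. ]
0.512 0.0252 [0.5146 0.1965 0.0291] [-2.1 -2.9 19.3]
0.516 0.0253 [0.5187 0.1965 0.0292] [-2.2 -2.4 19.9]
0.52 0.0254 [0.5226 0.1965 0.0293] [-2.2 -1.7 17.9]
0.524 0.0253 [0.5267 0.1965 0.0293] [-2.5 -2.8 18.4]
0.528 0.0253 [0.5307 0.1964 0.0294] [-1.9 -1.6 17.6]
0.532 0.0252 [0.5348 0.1964 0.0294] [-3.3 -2.7 18.5]
0.536 0.0252 [0.5386 0.1963 0.0293] [-2.3 -1.6 19.4]
0.54 0.0254 [0.5419 0.1963 0.0294] [-4.  -1.3 19.7]
0.544 0.0255 [0.5458 0.1963 0.0294] [-4.6 -0.6 18.9]
0.548 0.0255 [0.5497 0.1963 0.0293] [-3.8 -1.2 18.6]
0.552 0.0255 [0.5538 0.1962 0.0294] [-3.5 -0.7 18.6]
0.556 0.0254 [0.5579 0.1962 0.0294] [-3.5 -1.2 17.5]
0.56 0.0253 [0.562  0.1962 0.0294] [-4.4 -2.1 18.4]
0.564 0.0253 [0.566  0.1962 0.0294] [-3.3 -1.2 18.2]
0.568 0.0252 [0.57   0.1962 0.0294] [-2.8 -0.1 18.5]
0.572 0.0253 [0.573  0.196  0.0294] [-5.2 -1.  18.8]
0.574 0.0256 [0.5732 0.196  0.0294] [-10.9   1.2  22.1]
0.576 0.026 [0.5733 0.1959 0.0293] [-16.    3.2  25.6]
20.0833
```

It stopped hard at TCP x=0.5733 (predicted 0.5735). I'll relax the push, lift off and look.

```bash
python3 - <<'E'
from h import *
bot.movel([.571,.1955,.026],.05);print(sensors.get_state()['contact_force'].round(1))
bot.movel([.569,.1955,.033],.05);bot.movel([.569,.1955,.12],.15)
bot.movep([.449,-.08,.12],[np.pi,0,0]); bot.hold(.2)
s=sensors.get_state();print(s['time'],s['position'],s['contact_force'].round(1))
e=cam('scene');d=cam('top')
a=e['frame'][170:270,170:290,::-1];b=d['frame'][148:248,190:310,::-1]
cv2.imwrite('pics/h2.png',cv2.resize(np.hstack([a,b]),None,fx=3.3,fy=3.3,interpolation=cv2.INTER_CUBIC))
g=e['frame'][170:230,330:410,::-1];cv2.imwrite('pics/b.png',cv2.resize(g,None,fx=6,fy=6,interpolation=cv2.INTER_CUBIC))
f=d['frame'].astype(int);W=world(d)
y=(f[...,0]-f[...,2]>40)&(W[...,2]>.015);y[:160]=0;y[:,:220]=0;y[215:]=0;y[:,255:]=0;v,u=np.nonzero(y);print('ring',u.mean() if len(u) else 0,v.mean() if len(v) else 0,len(u))
print([(v,int(f[v,230:243].min(-1).mean())) for v in range(180,232,1)])
E
```

```text
[-6.   1.4 16.1]
22.7083 [ 0.44974475 -0.07918125  0.11988054] [ 0.2  0.5 -0.1]
ring 240.66666666666666 172.33333333333334 3
[(180, 180), (181, 183), (182, 178), (183, 160), (184, 144), (185, 170), (186, 207), (187, 219), (188, 206), (189, 187), (190, 182), (191, 180), (192, 179), (193, 177), (194, 180), (195, 181), (196, 187), (197, 190), (198, 190), (199, 190), (200, 190), (201, 177), (202, 159), (203, 185), (204, 206), (205, 209), (206, 208), (207, 208), (208, 208), (209, 208), (210, 207), (211, 208), (212, 209), (213, 209), (214, 209), (215, 209), (216, 209), (217, 209), (218, 209), (219, 209), (220, 209), (221, 209), (222, 210), (223, 209), (224, 210), (225, 210), (226, 211), (227, 205), (228, 167), (229, 112), (230, 114), (231, 141)]
```

View pics/h2.png

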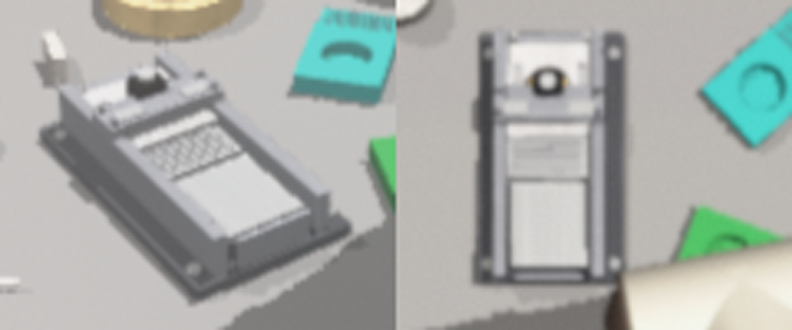

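View pics/b.png

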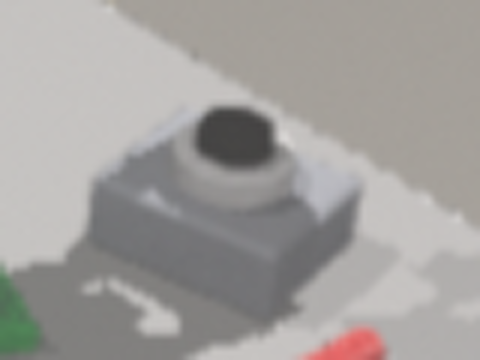

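Scene crop: the carrier is under the bridge, its lined pad is just before the bridge at (190,150), and the bed behind it is up. I'll compute the step position first, and press the button only if it reads home.

```bash
python3 - <<'E'
from h import *
d=cam('top'); sx=ray(d,236,188.4,.034)[0]; rx=ray(d,236,201.8,.029)[0]; fr=ray(d,236,228.2,.0275)[0]; W=world(d)
print('step',sx,'rear',rx,'bed rear',fr,'bed z',np.median(W[206:225,228:244,2]),'pad z',np.median(W[191:199,228:244,2]))
assert sx>.580 and rx>.549
z=.056; bot.movel([.449,-.08,z],.1)
for i in range(25):
    z-=.001; bot.movel([.449,-.08,z],.03); bot.hold(.05); s=sensors.get_state(); f=s['contact_force']
    print(round(z,4),s['position'].round(4),f.round(1))
    if f[2]>13: break
bot.hold(.3); bot.movel([.449,-.08,.056],.05); bot.movel([.449,-.08,.16],.15); bot.movep([.35,-.25,.25],[np.pi,0,0]); bot.hold(.3)
print(sensors.get_state()['time'])
e=cam('scene');d=cam('top')
a=e['frame'][170:270,170:410,::-1];b=d['frame'][148:268,170:410,::-1]
cv2.imwrite('pics/h3.png',cv2.resize(np.vstack([a,b]),None,fx=2.7,fy=2.7,interpolation=cv2.INTER_CUBIC))
W=world(d);q=W[236:246,346:357,2];print('btn z',np.median(q[3:7,4:8]),'bed z',np.median(W[206:225,228:244,2]))
E
```

```text
step 0.5849972102789287 rear 0.5526327294600504 bed rear 0.4881874592494254 bed z 0.027005409340489568 pad z 0.028686537262389566
0.055 [ 0.4492 -0.08    0.0554] [0.5 0.3 0.7]
0.054 [ 0.449 -0.08   0.054] [-0.1  0.   0.1]
0.053 [ 0.449 -0.08   0.053] [ 0.1 -0.6  0.7]
0.052 [ 0.4492 -0.08    0.0521] [-0.2  0.1  1.7]
0.051 [ 0.4492 -0.08    0.0511] [0.1 0.7 2.2]
0.05 [ 0.4492 -0.08    0.0501] [-0.6  0.5  3.2]
0.049 [ 0.4492 -0.08    0.0491] [ 0.3 -0.2  3.1]
0.048 [ 0.4492 -0.08    0.0481] [0.1 0.2 4.1]
0.047 [ 0.4492 -0.08    0.0471] [0.3 0.5 4.2]
0.046 [ 0.4492 -0.08    0.0464] [-0.4  0.4  7.1]
0.045 [ 0.4492 -0.08    0.0462] [-3.3  2.  14.4]
29.6333
btn z 0.05189773878342231 bed z 0.02691600517278793
```

View pics/h3.png

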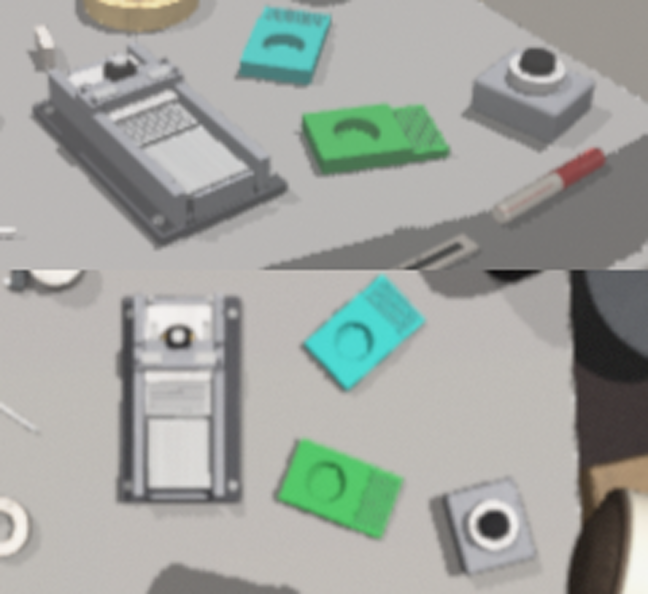

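The carrier is home with its pad at (178,393), the bed is up, and the button at (493,525) is up again at z≈0.052. The marker and look-alikes are where they were, and the arm is clear.

```bash
python3 -c "
from h import *
print(sensors.get_state()['contact_force']); order.sign_off()"
```

```text
[-0.19664331 -0.10868557  0.18570322]
the job is handed in; nothing more can be done
```

The carrier is home against the end stop, the button was pressed and came back up, and the job was handed in at about 30 s of the 48 s. I got no verdict back.

- **Pressing and sliding:** I pressed the pad with shut fingertips at about 18–19 N until the bed bottomed. I then slid the carrier about 67 mm, with the force at 17.5–20 N along the way. It stopped hard at TCP x 0.5733 m (predicted 0.5735 m), where the down force peaked briefly at about 26 N.
- **Carrier check after release:**
  - The step read x ≈ 0.585 m, against about 0.583 m expected.
  - The rear edge read 0.553 m, as expected.
  - The pad read 28.7 mm above the desk, which puts the carrier on the channel floor.
  - The bed behind it was up, reading 27 mm against a nominal 27.5 mm.
- **Button:** I pressed it about 6 mm to its hard stop and held it there. Its top read 51.9 mm afterwards, so it is up.
- **Ring:** It sits under the black head, so I could not measure its position in the pocket. Only yellow edges beside the head were visible, roughly where it should be. Nothing suggests it moved.
- **Bystanders:** The marker looked unmoved in the final pictures. I did not measure the bystanders, and the ring gauge and gauge block were only partly in view.
- **Disagreement:** Before pressing, the two cameras disagreed on the button's position by about 8 mm. I used the top view, which matched the box centre measured from depth, and the press worked there.

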